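Load the sawing jig: butt the pipe on the length stop and snap the over-centre clamp shut

TASK

Lay the loose grey pipe in the two V-blocks of the sawing jig and slide it along them until its end butts against the brass head of the length stop, pushing gently so that the stop is not rammed. Then push the red handle of the open over-centre clamp outward and down, past its centre, until it snaps shut and holds the pipe, without forcing the handle. Leave the other things on the bench where they are.

Things in the scene. Friction and masses are not known exactly. Their poses are not given: they have to be found in the camera images.
- pipe_mid (a point): Loose pale grey plastic pipe, 32 mm outside diameter, 260 mm long, about 0.13 kg, lying on the bench. The point is its centre (on the axis, half-way along); its x axis runs along the pipe. Both ends are alike; it can roll.
- jig: Sawing jig fixed to the bench, plywood plate 12 mm thick. Origin on the bench midway between the V-blocks; x runs along the pipe's line to the length stop, y to the clamp, z up. V-blocks (28 mm long) at x = -85 and +85 mm; a pipe in them has its axis at y = 0, z = 50 mm; the V leans, its floor rising 20 degrees to +y. Saw guide at x = -119 mm: two uprights to z = 78 mm, 50 mm apart.
- stop: Length stop: blue bracket fixed on the jig, with a brass-headed screw (head 22 mm across) pointing to -x on the pipe's line. Origin: bottom centre of the bracket, at x = 166, z = 12 mm in the jig's frame. The screw is locked but set differently each time: the face of its head lies 27 to 45 mm before this origin (to -x); find it by sight or touch. The pipe is home when its end touches the head.
- clamp: Green and steel over-centre clamp on the jig, axes parallel to the jig's. Origin under its base, near x = -85, y = 70, z = 30 mm in the jig's frame (a few mm either way: slots and shims). Its bell crank (red handle; short arm with sprung orange roller) turns on a pin at y = -30, z = 70 mm in this frame (base 50 mm wide). The roller swings in from +y and presses the pipe at the V-block x = -85 mm.
- clamp_handle (a joint): Turn of the clamp's handle: 0 to 0.3 rad at the start (open; stays where left), growing as it swings outward (+y) and down, 1.20 rad at its stop, shut and level. Light (under 3 N at the grip) to about 0.8 rad, where the roller meets the pipe; then 6 to 18 N across the grip carry it over centre (near 1.08 rad), then it snaps to its stop and stays. Let go before the centre, it springs back.
- clamp_grip (a point): Middle of the clamp's red grip (80 mm along the handle, 22 wide, 20 thick); y axis out along the handle, z axis out of the face to push on, 10 mm away. The point swings about the pin, 100 mm from it; the handle stands (1.20 - joint value) rad above the level, leaning to +y: 52 to 69 degrees at the start. Shut, the point is at y = 70, z = 70 mm in clamp's frame. Over 30 N may bend the clamp.
- elbow: Grey pipe elbow on the bench, about 60 x 60 x 42 mm, bystander. Origin underneath.
- tee: Grey tee fitting on the bench, 80 x 65 x 42 mm, bystander. Origin underneath.
- coupling: Grey pipe coupling standing on the jig's plate, 42 mm diameter, 40 mm high, bystander. Origin underneath.
- pencil: Flat red carpenter's pencil lying along the outer edge of the jig's plate (y about 150 mm), 195 x 14 x 8 mm, bystander. Origin underneath, its x axis along it.
- tape_measure: Yellow and black tape measure, 72 x 36 x 66 mm, bystander. Origin underneath.
- pipe_cutter: Red-handled pipe cutter lying on the bench, 170 x 60 x 22 mm, bystander. Origin underneath.

How it is judged:
By the outcome, as a careful person would: the job done as asked, in the order asked, and still so for the second after the job is handed in, with the robot touching nothing.
It also fails if it takes over 62 s, if anything falls off the work surface, if the arm or the gripper's body presses on something with over 40 N, if the wrist force passes 120 N, or if a joint passes its speed limit or range.

ROBOT

A 7-joint arm with a two-finger parallel gripper is mounted at the origin on the work surface. World frame = base frame: x ahead of the robot, y to its left, z up, the work surface at z = 0. Lengths are in mm, angles in rad, forces in N, time in s.
With the tool pointing down it reaches from about 425 to 800 mm from the base axis. Payload 8.3 kg.
Tool frame: the origin (TCP) lies between the finger pads; the fingertips stand 11 mm ahead of it and the grasp point (between the pads) lies 8 mm behind it (robot.finger_overhang is the z of the fingertips in the tool frame, in mm); z points along the fingers, y is the line along which they close (so a half turn about z gives the same grasp; the last joint's range is limited). The gripper opens to 85 mm and grips with 20 to 120 N. Pads are 22 mm wide; open, the fingers measure 114 mm over their backs; the gripper's body (76 mm by 85 mm) begins 54 mm behind the grasp point. The pads swing forward as they close: fully open they stand 13 mm farther back than shut.
Start: joints at [1.235, 0.383, 0.016, 1.37, -0.006, 1.388, -0.046], TCP at [168.431, -601.859, 242.279] pointing down, gripper open.
Joint ranges: [-2.95, 2.95], [-0.25, 2.06], [-1.52, 1.56], [0.18, 2.33], [-1.44, 4.58], [0.02, 2.06], [-3.01, 3.01]. Speed limits (rad/s): [2.39, 2.39, 3.01, 3.01, 3.14, 3.14, 3.14].

INTERFACE

Orientations are given as a unit quaternion [x, y, z, w].
In Python, from bench import sensors, eyes, sign_off, robot gives the robot as it stands. The module is installed in compiled form; this text tells all that it offers.
- The arm moves only by the tool jog_arm, never from a script. Its argument "increments" is a list that holds one entry, the list of rows, each a list of 4 numbers: the shift along the tool's x, y, z as a fraction of full scale, then the turn about the tool's z as a fraction of full scale. In form: [[[x, y, z, twist], ...]]. A call has 1 to 12 rows; each row shifts and turns the commanded pose from where the row before left it, along the tool's axes as they then stand; what a row does not reach is not made up. Full scale, the value 1, is 0.3 m for a shift and 2 rad for a turn. A row lasts 1/10 s, in which the tool goes at most 50 mm and 8.59 degrees, less where a joint would pass 70% of its speed; a pose out of reach is approached as far as the arm can. A call with a number of a shift or a turn outside -1 to 1 is refused whole. A call with a gripper value outside its range is refused whole. "jaw" is the closure, from 0 (fully open) to 1 (shut), set as the call begins (left out, the last holds). The fingers move at their own pace and stop on an object; the grip force is fixed at half the most. Time passes only in rows, so rows that do not move let the fingers close. It gives the time, the measured TCP pose, the force, the opening and the grip force at its end, in the units of the state.
- sensors.state(): the state, without advancing time (a new reading comes with each control period).
- eyes.get_image(name): name is "scene" or "side" or "wrist"; returns a dict with "frame" (420x560x3 uint8, blue, green, red), "range_z" (420x560 float32, mm along the optical axis (not along the pixel's ray), 0 where there is no reading), "fx", "fy", "cx", "cy" (pixels), "camera_from_world" (4x4, takes a point from world to camera coordinates); the wrist camera has in their place "hand_eye" (4x4, takes a point from camera to tool coordinates, whose origin is the TCP and whose axes are the flange's). Camera axes: x right, y down, z forward; pixel columns grow to the right and rows downward; lengths in mm; the calibration is good to about 2 mm. The wrist camera is an equidistant fisheye: a pixel r from the principal point sees the ray r / f radians off the axis. A picture is of the moment at which its call begins: read the wrist's pose just before it.
- sign_off(): hands the job in; it is judged then, once.
Trained networks look in a picture, given as the dict that the camera call returned (one of the last four; its "shot" number tells which), for a name from the list of things; names that differ only in an ending like _2 or _b are one class to them, and where a whole thing is asked for, a point or a joint stands for the part that bears it (a point fixed in the world has none). Each returns a list of dicts, best first, with "confidence" (0 to 1); they miss things now and then, are a little off and sometimes report something else, mostly with a low value. They report only what shows in the picture. A call takes as long as a camera call.
- eyes.boxes_of(picture, target): "at" ([column, row] as shares, 0 to 1, of the picture: columns of its width, rows of its height, amid what is visible of it).
- eyes.trace(picture, target): "pixels" (420x560 bool, what is visible of it) and "at" ([column, row] as shares, 0 to 1, of the picture: columns of its width, rows of its height, amid what is visible of it).
The state is a dict: "clock": time; "joints": joint angles; "qvel": joint speeds; "joint_efforts": joint torques, N m; "ee_pos": TCP position; "eef_rot": TCP orientation; "contact_force": force on the tool from outside, world axes, zero at the start; "torque": the same for the moment, N m; "opening": finger opening in mm; "gripper_force": force on a finger pad.
Only numpy, scipy, OpenCV 4.12 (cv2) and the standard library are available. Lean on these libraries where they do the work, as an engineer would, in place of code of your own. Each camera call takes 0.05 s, during which the arm holds its last target. There are 200 camera calls.

## Working session

There is one attempt and no reset: what is moved stays moved. The work goes in short steps, Python scripts to look and compute and a tool call to move; the robot and the scene stay as the last step left them, time stands still between calls to the robot, and variables do not carry over. Pictures are saved under pics/ and viewed, at most 10 in all, crops included, and the job is handed in when it is done.

Besides the shell and the picture viewer there is one more tool, called after "Call:" as name([rows], argument=value, ...), one row to a line, values as JSON. jog_arm: Moves the arm, as the interface text tells. Shift numbers are shares of 0.3 m and turn numbers shares of 2 rad, none past 1 either way. Its arguments: {"type":"object","properties":{"increments":{"type":"array"},"jaw":{"type":"number"}},"required":["increments"]}

```bash
mkdir -p pics
cat > h.py <<'E'
import numpy as np, cv2
from bench import sensors, eyes, sign_off, robot
from scipy.spatial.transform import Rotation as R
def pts(im, mask=None):
    z=im["range_z"]; v,u=np.nonzero((z>0)&(mask if mask is not None else True))
    d=z[v,u]; P=np.c_[(u-im["cx"])/im["fx"]*d,(v-im["cy"])/im["fy"]*d,d]
    T=np.linalg.inv(im["camera_from_world"]); return P@T[:3,:3].T+T[:3,3],u,v
E
python3 - <<'E'
from h import *
s=sensors.state(); print(s)
ims={n:eyes.get_image(n) for n in("scene","side")}
for n,im in ims.items():
    cv2.imwrite(f"pics/{n}0.png",im["frame"])
    T=np.linalg.inv(im["camera_from_world"]);print(n,"cam at",T[:3,3].round(),"fwd",T[:3,2].round(2))
    for t in ["pipe_mid","jig","stop","clamp","clamp_grip","coupling","tee","elbow","pencil","tape_measure","pipe_cutter"]:
        for r in eyes.trace(im,t)[:1]:
            P,_,_=pts(im,r["pixels"])
            a=np.array(r["at"])*[560,420]
            if len(P): print(n,t,round(r["confidence"],2),a.round(),np.median(P,0).round(),"min",np.percentile(P,3,axis=0).round(),"max",np.percentile(P,97,axis=0).round())
E
```

```text
{'clock': 0.0, 'joints': array([ 1.23514701,  0.38425891,  0.01634425,  1.37116672, -0.00629799,
        1.38821018, -0.04651253]), 'qvel': array([-0.00107877,  0.00155543,  0.00185171, -0.00062372, -0.00090299,
        0.00073081,  0.00062673]), 'joint_efforts': array([-1.22546775e-03, -6.27604795e+01,  8.43554959e-01, -3.71825624e+01,
        1.65532739e-02,  1.44693188e-02,  1.73849351e-06]), 'ee_pos': array([ 168.28072451, -601.4094369 ,  241.25999432]), 'eef_rot': array([ 9.90709512e-01,  1.35991431e-01, -1.49711705e-04, -9.85832376e-04]), 'contact_force': array([-0.27111079,  0.20975658, -0.57191852]), 'torque': array([ 0.02106044, -0.0105404 ,  0.03994933]), 'gripper_force': 0.0, 'opening': 85.34253487120343}
scene cam at [1334.   11.  800.] fwd [-0.77 -0.07 -0.64]
scene pipe_mid 0.72 [206. 237.] [ 541. -268.   27.] min [ 397. -285.    3.] max [ 643. -256.   32.]
scene jig 0.86 [361. 255.] [576. 163.  11.] min [365.  76.   7.] max [705. 278.  58.]
scene stop 0.65 [347. 275.] [676. 110.  47.] min [639.  90.  11.] max [708. 131.  69.]
scene clamp_grip 0.58 [255. 313.] [ 787. -10
[... 977 characters left out ...]
01.  60.] min [394. 134.  27.] max [438. 235. 222.]
side clamp_grip 0.75 [335. 297.] [417. 180. 107.] min [403. 156.  56.] max [427. 233. 224.]
side coupling 0.8 [223. 327.] [647. 226.  39.] min [627. 201.  13.] max [667. 241.  54.]
side tee 0.84 [346. 257.] [377. -38.  37.] min [343. -64.  12.] max [415. -10.  44.]
side elbow 0.97 [199. 231.] [771. -87.  37.] min [ 749. -115.   12.] max [803. -63.  44.]
side pencil 0.69 [284. 356.] [505. 268.  20.] min [421. 258.  12.] max [597. 276.  23.]
side tape_measure 0.91 [223. 196.] [ 732. -225.   47.] min [ 700. -250.    7.] max [ 767. -220.   68.]
side pipe_cutter 0.67 [301. 202.] [ 506. -262.   26.] min [ 389. -278.    9.] max [ 630. -255.   34.]
```

View pics/scene0.png

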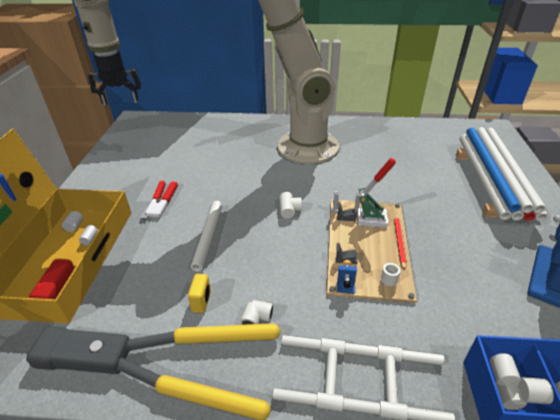

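View pics/side0.png

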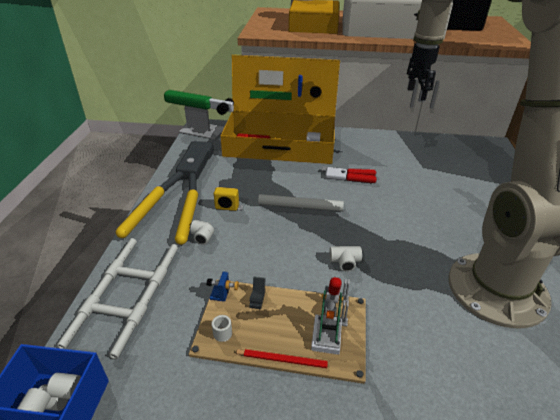

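The scene view shows the pipe (206,237), the jig with open clamp (370,205), the stop (347,275) and the coupling (392,277). The side view agrees, with the jig axes nearly parallel to the world axes. Next I'll fit the accurate poses.

Run:
```python
from h import *
ims={n:eyes.get_image(n) for n in("scene","side")}
for n,im in ims.items():
    P,u,v=pts(im); 
    # pipe: box region
    m=(P[:,0]>360)&(P[:,0]<680)&(P[:,1]>-310)&(P[:,1]<-225)&(P[:,2]>6)&(P[:,2]<45)
    Q=P[m]; vx,vy,x0,y0=cv2.fitLine(Q[:,:2].astype(np.float32),cv2.DIST_HUBER,0,.01,.01).ravel()
    t=(Q[:,:2]-[x0,y0])@[vx,vy]; 
    top=Q[Q[:,2]>np.percentile(Q[:,2],75)]
    lo,hi=np.percentile(t,[.5,99.5]); print(n,"pipe yaw",np.arctan(vy/vx),"ends",(np.array([x0,y0])+lo*np.array([vx,vy])).round(1),(np.array([x0,y0])+hi*np.array([vx,vy])).round(1),"len",hi-lo,"top med",np.median(top,0).round(1),"topfit yaw",np.polyfit(top[:,0],top[:,1],1)[0])
    # least squares cylinder r=16, z=16
    from scipy.optimize import least_squares
    f=lambda p:np.hypot(Q[:,1]-p[0]-p[1]*(Q[:,0]-515),Q[:,2]-p[2])-16
    print("  cyl y@515, slope, z",least_squares(f,[-270,0,16],loss="soft_l1").x.round(3))
    # plate
    fr=im["frame"][v,u].astype(int)
    m=(P[:,0]>300)&(P[:,0]<740)&(P[:,1]>40)&(P[:,1]<330)&(P[:,2]>7)&(P[:,2]<17)&(fr[:,2]-fr[:,0]>35)
    (c,s,a)=cv2.minAreaRect(P[m][:,:2].astype(np.float32)); print("  plate",c,s,a)
    # V-block tops / dark; stop brass; red grip
    hsv=cv2.cvtColor(im["frame"],cv2.COLOR_BGR2HSV)[v,u].astype(int)
    box=(P[:,0]>340)&(P[:,0]<730)&(P[:,1]>60)&(P[:,1]<300)
    dark=box&(hsv[:,2]<90)&(hsv[:,1]<90)&(P[:,2]>20)&(P[:,2]<85)&(P[:,1]<165)
    for nm,mm in [("darkfar",dark&(P[:,0]>500)),("blue",box&(hsv[:,0]>100)&(hsv[:,0]<130)&(hsv[:,1]>120)&(P[:,2]>15)),("brass",box&(hsv[:,0]>8)&(hsv[:,0]<30)&(hsv[:,1]>100)&(P[:,2]>40)&(P[:,2]<75)&(P[:,0]>590)),("red",box&((hsv[:,0]<6)|(hsv[:,0]>174))&(hsv[:,1]>150)&(P[:,2]>110))]:
        q=P[mm]
        if len(q): print("  ",nm,len(q),"med",np.median(q,0).round(1),"lo",np.percentile(q,3,axis=0).round(1),"hi",np.percentile(q,97,axis=0).round(1))
    cr=im["frame"][140:320,310:430] if n=="scene" else im["frame"][260:400,180:380]
    cv2.imwrite(f"pics/crop_{n}.png",cv2.resize(cr,None,fx=4 if n=="side" else 3.3,fy=4 if n=="side" else 3.3,interpolation=cv2.INTER_CUBIC))
```

```text
scene pipe yaw -0.014853623 ends [ 387.9 -265.2] [ 645.5 -269. ] len 257.6828470670762 top med [ 546.  -271.4   30.4] topfit yaw -0.0032598940110415827
  cyl y@515, slope, z [-2.72344e+02 -5.00000e-03  1.40700e+01]
  plate (522.612060546875, 179.53558349609375) (213.99928283691406, 373.4198303222656) 87.31010437011719
   darkfar 167 med [600.8 106.8  33.4] lo [583.5  89.6  20.6] hi [709.7 136.9  57.2]
   blue 339 med [676.1 107.6  42.6] lo [667.6  91.5  16.2] hi [702.4 128.5  69.5]
   brass 33 med [640.1 112.2  55.3] lo [634.9 103.1  48.3] hi [642.  122.8  59.6]
   red 158 med [428.3 209.6 193.2] lo [421.2 190.4 159.9] hi [432.2 227.9 221.5]
side pipe yaw -0.004813115 ends [ 383.9 -260.9] [ 641.4 -262.1] len 257.5161915074276 top med [ 508.1 -270.7   32.4] topfit yaw -0.00399960318743464
  cyl y@515, slope, z [-2.73803e+02 -8.00000e-03  1.67420e+01]
  plate (518.8829956054688, 180.0574493408203) (217.0503387451172, 370.08203125) 87.32228088378906
   darkfar 421 med [587.1 113.3  39.1] lo [571.7  92.4  22.3] hi [700.5 143.4  60.9]
   blue 300 med [669.3 124.6  36.9] lo [659.6  94.6  17.2] hi [695.6 133.2  72.2]
   brass 66 med [639.  115.7  56.7] lo [632.5 105.4  43.5] hi [658.2 122.5  62.3]
   red 167 med [418.8 227.  214.8] lo [409.7 205.3 161.7] hi [427.5 234.5 225. ]
```

View pics/crop_side.png

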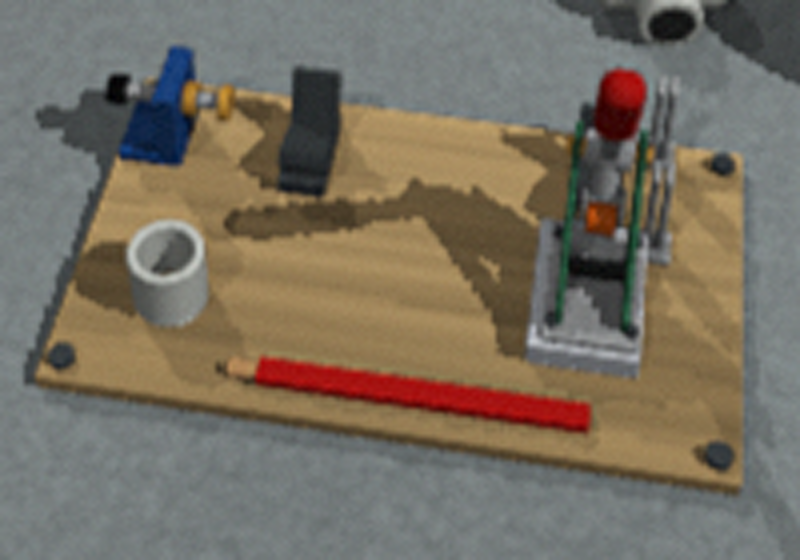

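The side crop shows the brass head at (225,100), the V-block at (310,130) and the clamp roller, orange, at (600,217). The jig's yaw is about -2.7° and the stop line is at y≈113. The pipe centre is about (514,-273), so I'm moving to it now.

Call:
jog_arm([
  [[0, 0, 0, 0.07], [0, 0, 0, 0.07], [0.115, -0.11, 0, 0], [0.115, -0.11, 0, 0], [0.115, -0.11, 0, 0], [0.115, -0.11, 0, 0], [0.115, -0.11, 0, 0], [0.115, -0.11, 0, 0], [0.115, -0.11, 0, 0], [0.115, -0.11, 0, 0], [0.115, -0.11, 0, 0], [0.115, -0.11, 0, 0]],
], jaw=0)

```text
clock: 2.5
ee_pos: [516.9, -272.9, 242.6]
eef_rot: [1.0, -0.004, 0.0, 0.0]
contact_force: [0.4, -0.3, -0.2]
opening: 85.6
gripper_force: 0.0
```

Call:
jog_arm([
  [[-0.007, 0, 0.14, 0], [0, 0, 0.14, 0], [0, 0, 0.14, 0], [0, 0, 0.14, 0], [0, 0, 0.14, 0], [0, 0, 0.04, 0], [0, 0, 0.018, 0], [0, 0, 0, 0]],
])

```text
clock: 3.3
ee_pos: [514.5, -274.7, 15.9]
eef_rot: [1.0, -0.004, 0.001, 0.0]
contact_force: [-0.4, -0.5, -0.8]
opening: 85.3
gripper_force: 0.0
```

Call:
jog_arm([
  [[0, 0, 0, 0], [0, 0, 0, 0], [0, 0, 0, 0], [0, 0, 0, 0], [0, 0, 0, 0], [0, 0, 0, 0], [0, 0, 0, 0], [0, 0, 0, 0]],
], jaw=1)

```text
clock: 4.1
ee_pos: [514.3, -274.5, 16.1]
eef_rot: [1.0, -0.004, 0.001, 0.0]
contact_force: [-1.4, 0.9, 5.9]
opening: 30.0
gripper_force: 58.9
```

Call:
jog_arm([
  [[0, 0, -0.05, 0], [0, 0, -0.13, 0], [0, 0, -0.15, 0], [0, 0, -0.08, 0], [-0.03, -0.1, 0, 0], [-0.03, -0.16, 0, 0], [-0.03, -0.16, 0, 0], [0, -0.16, 0, 0], [0, -0.16, 0, 0], [0, -0.16, 0, 0], [0, -0.15, 0, 0], [0, -0.1, 0, 0.02]],
])

```text
clock: 5.3
ee_pos: [488.6, 74.7, 139.2]
eef_rot: [1.0, -0.022, 0.001, -0.0]
contact_force: [-0.0, 0.3, -1.2]
opening: 30.1
gripper_force: 59.7
```

Run:
```python
from h import *
from scipy.optimize import least_squares
s=sensors.state(); print(s["ee_pos"].round(1),s["eef_rot"].round(4))
for n in("scene","side"):
    im=eyes.get_image(n); P,u,v=pts(im)
    cv2.imwrite(f"pics/{n}1.png",im["frame"]); 
    hsv=cv2.cvtColor(im["frame"],cv2.COLOR_BGR2HSV)[v,u].astype(int)
    for r in eyes.trace(im,"pipe_mid")[:1]:
        m=r["pixels"][v,u]&(P[:,2]>100)&(P[:,2]<165)&(abs(P[:,1]-75)<30)&(abs(P[:,0]-489)<145)
        Q=P[m]
        f=lambda p:np.hypot(Q[:,1]-p[0]-p[1]*(Q[:,0]-489),Q[:,2]-p[2]-p[3]*(Q[:,0]-489))-16
        print(n,"pipe",r["confidence"],len(Q),"y,slope,z,slope@489",least_squares(f,[75,-.04,133,0],loss="soft_l1").x.round(3),"x ext",np.percentile(Q[:,0],[.5,99.5]).round(1))
    b=(P[:,0]>550)&(P[:,0]<665)&(P[:,1]>85)&(P[:,1]<160)&(P[:,2]>18)&(P[:,2]<75)
    for nm,mm in (("V",b&(P[:,0]<622)&(hsv[:,1]<110)),("brass",b&(P[:,0]>615)&(hsv[:,0]>8)&(hsv[:,0]<30)&(hsv[:,1]>90)&(P[:,2]>30))):
        q=P[mm]
        if len(q): print(" ",nm,len(q),np.percentile(q,[1,10,50,90,99],axis=0).round(1).tolist())
im=eyes.get_image("wrist"); cv2.imwrite("pics/w1.png",im["frame"]); print(im["fx"],im["cx"],im["cy"],im["hand_eye"].round(3))
np.save("w1.npy",im["range_z"])
```

```text
[488.6  74.7 139.2] [ 9.998e-01 -2.190e-02  6.000e-04 -4.000e-04]
scene pipe 0.9 632 y,slope,z,slope@489 [ 7.54480e+01 -4.60000e-02  1.37075e+02  5.00000e-03] x ext [432.3 620.1]
  V 277 [[571.7, 86.8, 18.6], [578.0, 90.1, 22.5], [595.6, 112.4, 33.3], [602.7, 136.5, 55.5], [605.0, 144.0, 59.4]]
  brass 35 [[634.9, 103.1, 47.9], [635.9, 104.1, 49.5], [639.6, 112.2, 54.4], [641.9, 120.1, 58.7], [642.9, 123.0, 60.3]]
side pipe 0.56 1465 y,slope,z,slope@489 [ 7.58110e+01 -4.10000e-02  1.39645e+02  0.00000e+00] x ext [358.2 613.6]
  V 385 [[570.8, 87.0, 18.6], [573.0, 94.2, 24.0], [584.6, 110.2, 37.0], [596.6, 140.0, 58.1], [599.0, 144.5, 61.6]]
  brass 71 [[632.4, 102.3, 37.7], [632.8, 107.6, 47.6], [639.9, 116.5, 56.5], [658.0, 121.1, 61.4], [660.1, 123.3, 63.5]]
325.19226210127806 281.52033895400007 208.23819595761893 [[-1.00000e-03 -9.65000e-01 -2.62000e-01  6.57120e+01]
 [ 1.00000e+00 -2.00000e-03  1.00000e-03 -2.15000e-01]
 [-1.00000e-03 -2.62000e-01  9.65000e-01 -1.32091e+02]
 [ 0.00000e+00  0.00000e+00  0.00000e+00  1.00000e+00]]
```

View pics/w1.png

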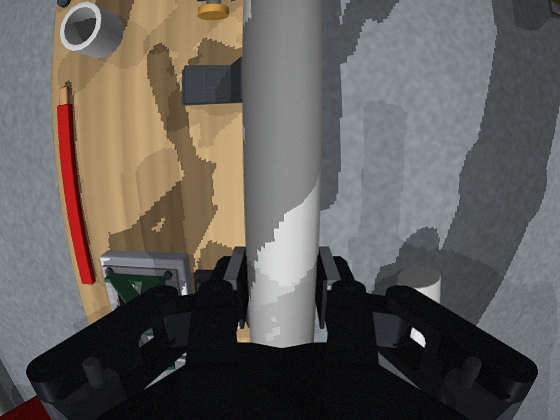

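View pics/scene1.png

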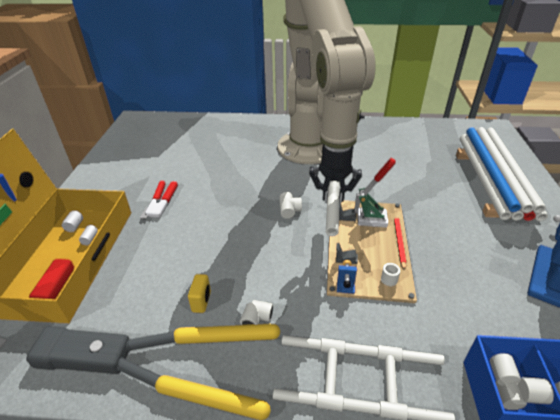

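The wrist view shows the pipe straight in the jaws, the V-block at (212,85), the brass head at (213,10) and the clamp base at (145,270). The scene view confirms the pipe is carried level beside the jig. I'll move over the line and lower.

Call:
jog_arm([
  [[0, -0.05, 0, 0.001], [0, -0.07, 0, 0], [0, -0.028, 0, 0], [0, 0, 0, 0], [0, 0, 0, 0]],
])

```text
clock: 6.05
ee_pos: [491.4, 113.8, 137.9]
eef_rot: [1.0, -0.025, -0.0, 0.0]
contact_force: [0.7, -1.5, -2.4]
opening: 30.0
gripper_force: 59.8
```

Run:
```python
from h import *
s=sensors.state(); print(s["ee_pos"].round(1),R.from_quat(s["eef_rot"]).as_matrix()[:,0].round(3),s["contact_force"].round(1),s["qvel"].round(3))
im=eyes.get_image("side"); P,u,v=pts(im)
s=sensors.state(); print(s["ee_pos"].round(1),s["eef_rot"].round(4))
from scipy.optimize import least_squares
r=eyes.trace(im,"pipe_mid")[0]
m=r["pixels"][v,u]&(P[:,2]>100)&(P[:,2]<165)&(abs(P[:,1]-118)<30)&(abs(P[:,0]-489)<145)
Q=P[m]
f=lambda p:np.hypot(Q[:,1]-p[0]-p[1]*(Q[:,0]-489),Q[:,2]-p[2]-p[3]*(Q[:,0]-489))-16
print(least_squares(f,[118,-.04,138,0],loss="soft_l1").x.round(3),np.percentile(Q[:,0],[.5,99.5]))
```

```text
[491.4 113.8 137.9] [ 0.999 -0.05  -0.   ] [ 0.7 -1.5 -2.4] [ 0.006 -0.003  0.005  0.002  0.001 -0.001 -0.004]
[491.4 113.6 137.9] [ 9.997e-01 -2.540e-02 -1.000e-04  3.000e-04]
[ 1.13131e+02 -5.00000e-02  1.38359e+02 -2.00000e-03] [361.4113811  617.97154845]
```

Call:
jog_arm([
  [[0, -0.022, 0, -0.0015], [0, 0, 0.08, 0], [0, 0, 0.1, 0], [0, 0, 0.06, 0], [0, 0, 0.02, 0], [0, 0, 0.01, 0], [0, 0, 0, 0]],
])

```text
clock: 6.85
ee_pos: [492.1, 122.0, 57.5]
eef_rot: [1.0, -0.023, 0.0, -0.0]
contact_force: [-0.8, -0.5, -1.2]
opening: 30.0
gripper_force: 59.8
```

Call:
jog_arm([
  [[0, 0.005, 0.01, 0], [0, 0, 0.006, 0], [0, 0, 0, 0], [0, 0, 0, 0]],
])

```text
clock: 7.25
ee_pos: [491.7, 120.3, 52.4]
eef_rot: [1.0, -0.023, 0.0, -0.0]
contact_force: [-0.4, -0.4, -1.3]
opening: 30.0
gripper_force: 59.8
```

Call:
jog_arm([
  [[0, 0, 0.004, 0], [0, 0, 0.004, 0], [0, 0, 0, 0]],
])

```text
clock: 7.55
ee_pos: [491.7, 120.4, 50.4]
eef_rot: [1.0, -0.023, 0.0, 0.0]
contact_force: [-3.1, -0.9, 5.1]
opening: 29.8
gripper_force: 60.7
```

Call:
jog_arm([
  [[0.01, 0, 0, 0], [0.01, 0, 0, 0], [0.01, 0, 0, 0], [0, 0, 0, 0], [0, 0, 0, 0]],
])

```text
clock: 8.05
ee_pos: [499.5, 119.0, 50.0]
eef_rot: [1.0, -0.023, -0.001, 0.001]
contact_force: [-6.4, -3.7, 8.9]
opening: 30.5
gripper_force: 60.9
```

Call:
jog_arm([
  [[0.006, 0, 0, 0], [0, 0, 0, 0], [0, 0, 0, 0]],
])

```text
clock: 8.35
ee_pos: [501.0, 118.8, 49.9]
eef_rot: [1.0, -0.023, -0.001, 0.001]
contact_force: [-8.6, -3.0, 10.4]
opening: 30.1
gripper_force: 61.0
```

Call:
jog_arm([
  [[0, 0, -0.003, 0], [0, 0, 0, 0]],
])

```text
clock: 8.55
ee_pos: [502.6, 119.9, 50.8]
eef_rot: [1.0, -0.023, 0.0, -0.0]
contact_force: [-0.2, -0.0, -1.0]
opening: 29.7
gripper_force: 59.8
```

Call:
jog_arm([
  [[0.006, 0, 0, 0], [0, 0, 0, 0], [0, 0, 0, 0]],
])

```text
clock: 8.85
ee_pos: [504.3, 119.8, 50.6]
eef_rot: [1.0, -0.023, 0.0, -0.0]
contact_force: [-0.2, -1.2, -1.5]
opening: 29.9
gripper_force: 59.8
```

Call:
jog_arm([
  [[0.004, 0, 0, 0], [0, 0, 0, 0]],
])

```text
clock: 9.05
ee_pos: [504.8, 119.7, 50.4]
eef_rot: [1.0, -0.023, -0.001, 0.0]
contact_force: [-2.8, -0.1, -0.5]
opening: 30.1
gripper_force: 59.9
```

Call:
jog_arm([
  [[0.004, 0, 0, 0], [0, 0, 0, 0]],
])

```text
clock: 9.25
ee_pos: [504.9, 119.8, 50.4]
eef_rot: [1.0, -0.023, -0.002, 0.0]
contact_force: [-8.5, -0.6, 5.2]
opening: 30.0
gripper_force: 60.5
```

Call:
jog_arm([
  [[0, 0, 0, 0], [0, 0, 0, 0], [0, 0, 0, 0], [0, 0, 0, 0], [0, 0, 0, 0]],
], jaw=0.2)

```text
clock: 9.75
ee_pos: [506.8, 119.6, 50.7]
eef_rot: [1.0, -0.023, 0.0, -0.0]
contact_force: [0.6, 0.6, -0.5]
opening: 68.5
gripper_force: 0.0
```

Run:
```python
from h import *
im=eyes.get_image("side"); P,u,v=pts(im)
cv2.imwrite("pics/side2.png",cv2.resize(im["frame"][240:380,180:380],None,fx=4,fy=4,interpolation=cv2.INTER_CUBIC))
from scipy.optimize import least_squares
r=eyes.trace(im,"pipe_mid")[0]
m=r["pixels"][v,u]&(P[:,2]>30)&(P[:,2]<75)&(abs(P[:,1]-118)<25)&(abs(P[:,0]-505)<150)
Q=P[m]
f=lambda p:np.hypot(Q[:,1]-p[0]-p[1]*(Q[:,0]-505),Q[:,2]-p[2]-p[3]*(Q[:,0]-505))-16
print(r["confidence"],least_squares(f,[118,-.04,50,0],loss="soft_l1").x.round(3),np.percentile(Q[:,0],[.5,99.5]))
```

```text
0.83 [ 1.17291e+02 -4.50000e-02  5.04000e+01 -0.00000e+00] [376.64645365 633.16087333]
```

View pics/side2.png

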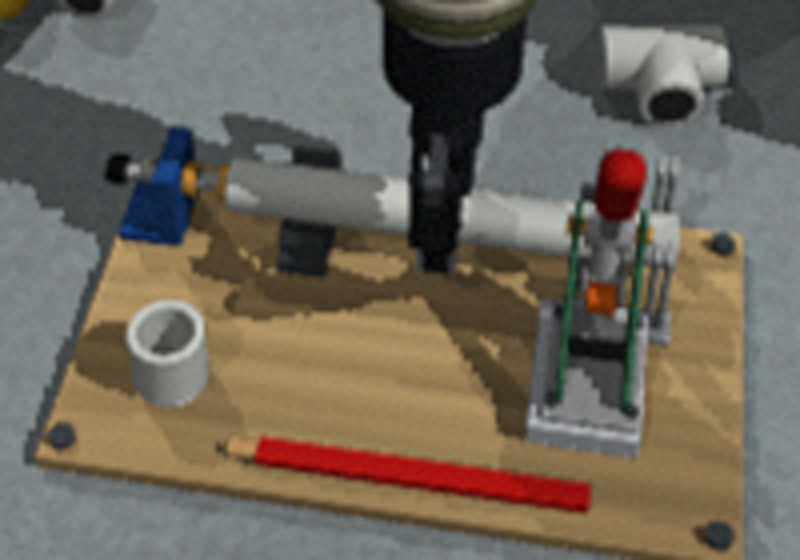

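The side crop shows the pipe seated in both V-blocks with its end on the brass head (222,185). The handle is still open, leaning at about 62°. I'll retreat straight up, close the fingers and approach the handle.

Call:
jog_arm([
  [[0, 0, -0.06, 0], [0, 0, -0.14, 0], [0, 0, -0.16, 0], [0, 0, -0.16, 0], [0, 0, -0.13, 0]],
])

```text
clock: 10.35
ee_pos: [506.8, 119.8, 248.7]
eef_rot: [1.0, -0.023, 0.001, -0.0]
contact_force: [1.0, -0.3, -1.2]
opening: 68.3
gripper_force: 0.0
```

Call:
jog_arm([
  [[-0.1, -0.055, 0, 0], [-0.1, -0.055, 0, 0], [-0.1, -0.054, 0, 0], [0, 0, 0, 0], [0, 0, 0, 0], [0, 0, 0, 0], [0, 0, 0.08, 0], [0, 0, 0.05, 0], [0, 0, 0, 0]],
], jaw=1)

```text
clock: 11.25
ee_pos: [418.5, 171.6, 204.5]
eef_rot: [1.0, -0.024, -0.002, 0.001]
contact_force: [1.0, -0.5, -0.4]
opening: -0.1
gripper_force: 0.0
```

Run:
```python
from h import *
s=sensors.state(); print(s["ee_pos"].round(1),s["eef_rot"].round(4))
for n in("scene","side"):
    im=eyes.get_image(n); P,u,v=pts(im); hsv=cv2.cvtColor(im["frame"],cv2.COLOR_BGR2HSV)[v,u].astype(int)
    box=(P[:,0]>380)&(P[:,0]<460)&(P[:,1]>130)&(P[:,1]<260)
    for nm,mm in(("red",box&((hsv[:,0]<6)|(hsv[:,0]>174))&(hsv[:,1]>150)&(P[:,2]>110)),("finger",box&(hsv[:,2]<75)&(P[:,2]>165)&(P[:,2]<235))):
        q=P[mm]
        if len(q): print(n,nm,len(q),np.percentile(q,[2,50,98],axis=0).round(1).tolist())
    cv2.imwrite(f"pics/{n}3.png",cv2.resize(im["frame"][110:260,290:440] if n=="scene" else im["frame"][180:360,250:430],None,fx=4 if n=="scene" else 3.3,fy=4 if n=="scene" else 3.3,interpolation=cv2.INTER_CUBIC))
```

```text
[418.5 171.6 204.5] [ 9.997e-01 -2.390e-02 -2.000e-03  5.000e-04]
scene red 157 [[421.7, 189.5, 159.2], [428.3, 209.4, 192.4], [432.6, 228.5, 220.8]]
scene finger 63 [[422.1, 159.2, 201.5], [426.8, 171.8, 221.8], [431.8, 183.9, 234.6]]
side red 167 [[409.8, 204.6, 159.4], [418.7, 226.6, 214.1], [427.7, 234.4, 225.9]]
side finger 153 [[409.4, 177.1, 167.7], [419.4, 185.9, 206.8], [428.1, 230.9, 224.8]]
```

View pics/scene3.png

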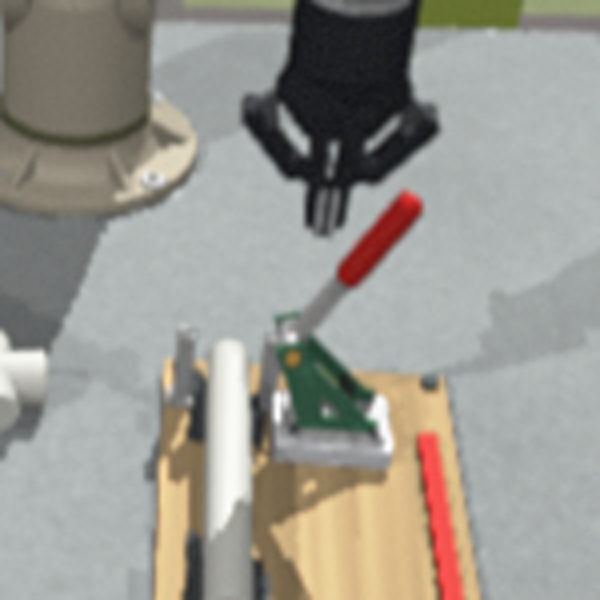

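The scene crop shows the closed fingertips (323,230) on the inner side of the red grip (380,240), clear of it. I'll swing the light part in an arc.

Call:
jog_arm([
  [[0, -0.026, 0, 0], [0, -0.026, 0, 0], [0, -0.02, 0.011, 0], [0, -0.021, 0.011, 0], [0, -0.021, 0.011, 0], [0, -0.018, 0.015, 0], [0, -0.018, 0.015, 0], [0, -0.018, 0.015, 0], [0, 0, 0, 0]],
])

```text
clock: 12.25
ee_pos: [420.6, 223.9, 182.3]
eef_rot: [1.0, -0.023, -0.001, 0.0]
contact_force: [-0.5, 0.5, -0.8]
opening: 0.4
gripper_force: 0.0
```

Call:
jog_arm([
  [[0, -0.014, 0.018, 0], [0, -0.014, 0.018, 0], [0, -0.014, 0.02, 0], [0, 0, 0, 0]],
])

```text
clock: 12.65
ee_pos: [421.2, 236.3, 165.4]
eef_rot: [1.0, -0.023, -0.001, 0.0]
contact_force: [-0.0, -0.6, -0.2]
opening: -0.3
gripper_force: 0.0
```

Run:
```python
from h import *
s=sensors.state(); print(s["ee_pos"].round(1),s["eef_rot"].round(4))
im=eyes.get_image("scene"); P,u,v=pts(im); hsv=cv2.cvtColor(im["frame"],cv2.COLOR_BGR2HSV)[v,u].astype(int)
box=(P[:,0]>380)&(P[:,0]<460)&(P[:,1]>130)&(P[:,1]<330)
q=P[box&((hsv[:,0]<6)|(hsv[:,0]>174))&(hsv[:,1]>150)&(P[:,2]>80)]
print(len(q),np.percentile(q,[2,50,98],axis=0).round(1).tolist())
cv2.imwrite("pics/scene4.png",cv2.resize(im["frame"][110:260,290:440],None,fx=4,fy=4,interpolation=cv2.INTER_CUBIC))
```

```text
[421.2 236.3 165.4] [ 9.997e-01 -2.260e-02 -8.000e-04  1.000e-04]
168 [[421.6, 217.6, 130.1], [429.9, 251.0, 149.7], [434.6, 281.0, 167.7]]
```

View pics/scene4.png

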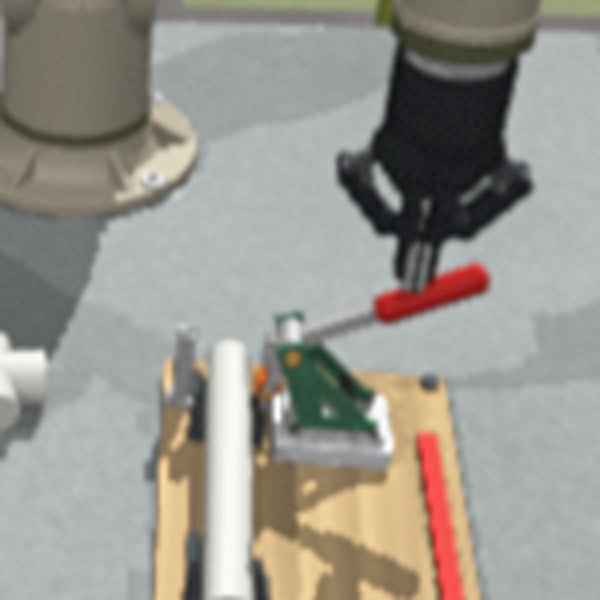

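The scene crop shows the fingertips on the grip (415,290), the handle at about 28° and the orange roller (262,378) just reaching the pipe. From here I'll push in small steps.

Call:
jog_arm([
  [[0, -0.006, 0.018, 0], [0, -0.006, 0.018, 0], [0, 0, 0, 0]],
])

```text
clock: 13.0
ee_pos: [421.8, 239.5, 155.0]
eef_rot: [1.0, -0.023, -0.0, 0.0]
contact_force: [-1.0, -0.7, 0.4]
opening: 0.1
gripper_force: 0.0
```

Call:
jog_arm([
  [[0, -0.006, 0.016, 0], [0, -0.006, 0.016, 0], [0, 0, 0, 0]],
])

```text
clock: 13.3
ee_pos: [422.2, 243.6, 146.4]
eef_rot: [1.0, -0.023, 0.0, -0.0]
contact_force: [-1.9, -1.1, 6.2]
opening: -0.2
gripper_force: 3.2
```

Call:
jog_arm([
  [[0, -0.004, 0.013, 0], [0, 0, 0, 0]],
])

```text
clock: 13.5
ee_pos: [422.3, 245.1, 142.6]
eef_rot: [1.0, -0.023, 0.0, -0.0]
contact_force: [-1.5, 0.3, 6.2]
opening: 0.2
gripper_force: 2.7
```

Call:
jog_arm([
  [[0, -0.003, 0.013, 0], [0, 0, 0, 0]],
])

```text
clock: 13.7
ee_pos: [422.3, 246.3, 138.7]
eef_rot: [1.0, -0.023, 0.001, -0.001]
contact_force: [-1.2, 2.7, 4.0]
opening: -0.1
gripper_force: 1.7
```

Call:
jog_arm([
  [[0, -0.003, 0.013, 0], [0, 0, 0, 0]],
])

```text
clock: 13.9
ee_pos: [422.3, 246.7, 134.4]
eef_rot: [1.0, -0.023, 0.0, -0.0]
contact_force: [0.4, 1.4, 1.7]
opening: -0.1
gripper_force: 0.6
```

Call:
jog_arm([
  [[0, -0.001, 0.012, 0], [0, 0, 0, 0]],
])

```text
clock: 14.1
ee_pos: [422.1, 245.9, 130.1]
eef_rot: [1.0, -0.023, -0.0, 0.0]
contact_force: [0.1, -0.7, -0.0]
opening: -0.3
gripper_force: 0.1
```

Call:
jog_arm([
  [[0, -0.001, 0.01, 0], [0, 0, 0, 0]],
])

```text
clock: 14.3
ee_pos: [422.0, 246.1, 127.0]
eef_rot: [1.0, -0.023, -0.001, 0.0]
contact_force: [0.3, -0.0, -0.3]
opening: -0.1
gripper_force: 0.0
```

Run:
```python
from h import *
s=sensors.state(); print(s["ee_pos"].round(1),s["contact_force"].round(1))
im=eyes.get_image("scene"); P,u,v=pts(im); hsv=cv2.cvtColor(im["frame"],cv2.COLOR_BGR2HSV)[v,u].astype(int)
box=(P[:,0]>380)&(P[:,0]<460)&(P[:,1]>130)&(P[:,1]<330)
q=P[box&((hsv[:,0]<6)|(hsv[:,0]>174))&(hsv[:,1]>150)&(P[:,2]>80)]
print(len(q),np.percentile(q,[2,50,98],axis=0).round(1).tolist(),np.polyfit(q[:,1],q[:,2],1))
```

```text
[422.  246.1 127. ] [ 0.3 -0.  -0.3]
160 [[420.9, 227.2, 94.0], [430.2, 263.8, 103.9], [435.0, 296.4, 109.1]] [-2.19397507e-03  1.03429783e+02]
```

The handle is level with no force on the tool, so it has snapped shut. I'll retreat and check the pipe.

Call:
jog_arm([
  [[0, 0, -0.08, 0], [0, 0, -0.15, 0], [0, 0, -0.15, 0], [0, 0, 0, 0], [0, 0, 0, 0]],
])

```text
clock: 14.85
ee_pos: [422.8, 246.8, 242.8]
eef_rot: [1.0, -0.023, 0.001, -0.0]
contact_force: [-0.5, 0.5, -0.3]
opening: 0.4
gripper_force: 0.0
```

Run:
```python
from h import *
for n in("side","scene"):
    im=eyes.get_image(n); P,u,v=pts(im)
    if n=="side": cv2.imwrite("pics/side5.png",cv2.resize(im["frame"][250:390,180:380],None,fx=4,fy=4,interpolation=cv2.INTER_CUBIC))
    r=eyes.trace(im,"pipe_mid")[0]
    Q=P[r["pixels"][v,u]&(P[:,2]>30)&(P[:,2]<75)&(abs(P[:,1]-118)<25)]
    print(n,np.percentile(Q[:,0],[.5,99.5]).round(1))
```

```text
side [374.9 631. ]
scene [380.6 636.5]
```

View pics/side5.png

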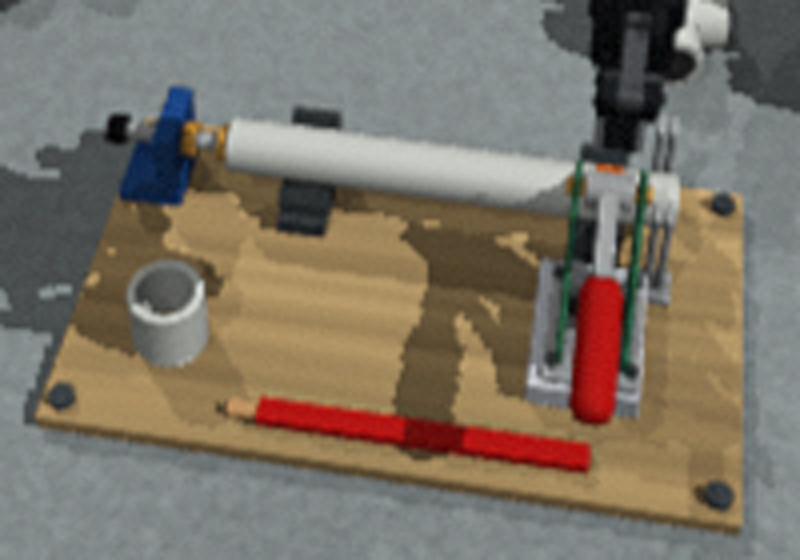

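Run:
```python
from h import *
a=cv2.imread("pics/side2.png"); b=cv2.imread("pics/side5.png")
for n,im,off in(("before",a,240),("now",b,250)):
    sm=cv2.resize(im,(200,140),interpolation=cv2.INTER_AREA)
    for r in (283,285,287,289): print(n,r,[tuple(int(c) for c in sm[r-off,x]) for x in range(48,62)])
im=eyes.get_image("side"); P,u,v=pts(im)
Z=np.full((420,560),np.nan);X=Z.copy();Z[v,u]=P[:,2];X[v,u]=P[:,0]
for r in(283,285,287,289): print(r,[(x,round(X[r,x],1),round(Z[r,x])) for x in range(228,243) if Z[r,x]==Z[r,x]])
cv2.imwrite("pics/side6.png",cv2.resize(im["frame"][265:310,205:265],None,fx=12,fy=12,interpolation=cv2.INTER_NEAREST))
```

```text
before 283 [(43, 102, 142), (44, 58, 66), (69, 67, 67), (77, 82, 85), (80, 86, 90), (76, 82, 87), (59, 83, 97), (35, 85, 117), (60, 95, 122), (105, 114, 115), (114, 117, 112), (113, 117, 113), (113, 117, 115), (112, 117, 116)]
before 285 [(58, 112, 147), (91, 94, 96), (102, 98, 95), (92, 88, 87), (90, 86, 84), (87, 87, 88), (60, 84, 101), (37, 84, 113), (69, 96, 112), (117, 119, 118), (118, 119, 118), (112, 118, 115), (108, 113, 110), (110, 113, 112)]
before 287 [(34, 83, 115), (40, 60, 74), (56, 71, 80), (58, 72, 82), (60, 71, 81), (53, 71, 84), (38, 72, 96), (42, 81, 105), (100, 118, 129), (163, 169, 165), (166, 172, 168), (161, 167, 163), (142, 148, 146), (132, 138, 136)]
before 289 [(36, 45, 52), (35, 48, 56), (47, 70, 85), (52, 80, 98), (53, 81, 99), (49, 78, 95), (32, 64, 85), (34, 65, 84), (85, 99, 107), (130, 134, 131), (138, 141, 139), (138, 143, 140), (141, 148, 144), (144, 150, 147)]
now 283 [(61, 117, 153), (100, 121, 134), (134, 137, 139), (147, 154, 158), (134, 143, 152), (91, 108, 120), (76, 118, 150), (57, 136, 186), (87, 123, 148), (173, 182, 180), (201, 206, 201), (
[... 1860 characters left out ...]
 53), (235, np.float64(636.0), 55), (236, np.float64(632.8), 59), (237, np.float64(630.5), 59), (238, np.float64(628.6), 57), (239, np.float64(625.6), 61), (240, np.float64(623.2), 61), (241, np.float64(620.6), 63), (242, np.float64(618.7), 61)]
289 [(228, np.float64(658.3), 25), (229, np.float64(658.1), 16), (230, np.float64(656.4), 13), (231, np.float64(654.1), 12), (232, np.float64(651.6), 13), (233, np.float64(648.8), 14), (234, np.float64(646.7), 13), (235, np.float64(636.5), 48), (236, np.float64(632.6), 55), (237, np.float64(629.9), 57), (238, np.float64(628.0), 55), (239, np.float64(625.3), 57), (240, np.float64(623.3), 56), (241, np.float64(620.4), 58), (242, np.float64(618.3), 58)]
```

View pics/side6.png

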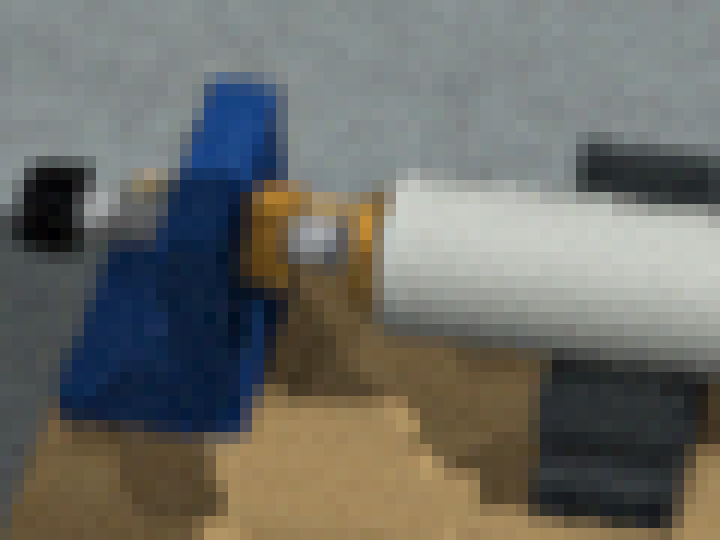

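The close crop shows the brass head (370,235) flush against the pipe end (385,240), and the edge pixels match those from before clamping. The handle is shut, and everything else is where it was. I'm handing in.

```bash
python3 -c "
from h import *
print(sign_off())"
```

```text
the job is handed in; nothing more can be done
None
```

The pipe lies in both V-blocks with its end against the brass stop, the clamp has snapped shut on it, and the job was handed in at about 15 s with nothing else disturbed; the sign-off returned no verdict.

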